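Fetch a waxed wheel on a spindle

ROBOT

A 6-joint arm with a two-finger parallel gripper is mounted at the origin on the work surface; the furniture and walls round the work are solid. World frame = base frame: x ahead of the robot, y to its left, z up, the work surface at z = 0. Lengths are in m, angles in rad, forces in N, time in s.
With the tool pointing down it reaches from about 0.325 to 0.85 m from the base axis. Payload 4.4 kg.
Tool frame: the origin (TCP) lies at the centre of the arm's flange, where the gripper is bolted on; the fingertips stand 199 mm ahead of it and the grasp point (between the pads) lies 180 mm ahead of it (robot.pinch_z is the z of the grasp point in the tool frame, in m); z points along the fingers, y is the line along which they close (so a half turn about z gives the same grasp; the last joint's range is limited). The gripper opens to 94 mm and grips with 3 to 60 N. Pads are 16 mm wide; open, the fingers measure 119 mm over their backs; the gripper's body (75 mm by 177 mm) begins 78 mm behind the grasp point.
Start: joints at [1.155, 0.207, 1.542, -0, 1.393, -0.15], TCP at [0.15, 0.555, 0.405] pointing down, gripper open.
Joint ranges: [-2.73, 2.73], [-0.86, 2.22], [0.23, 2.46], [-1.11, 4.25], [0.08, 2.63], [-2.82, 2.82]. Speed limits (rad/s): [2.79, 2.79, 3.14, 3.14, 3.14, 3.14].

INTERFACE

Orientations are given as a rotation vector (axis times angle).
In Python, from plant import monitor, eyes, robot gives the robot as it stands. The module is installed in compiled form; this text tells all that it offers.
- The arm moves only by the tool apply_moves, never from a script. Its argument "plan" is a list of rows, each an object of numbers: "ax", "ay", "az": the turn, a rotation vector about the tool's x, y, z in rad; "dx", "dy", "dz": the shift along the tool's x, y, z in m; "fingers": the finger opening in m, from 0 to 0.094. A call has 1 to 5 rows; each row shifts and turns the commanded pose from where the row before left it, along the tool's axes as they then stand; what a row does not reach is not made up. A row lasts 1/12 s, in which the tool goes at most 41.7 mm and 7.16 degrees, less where a joint would pass 70% of its speed; a pose out of reach is approached as far as the arm can. A call with a gripper value outside its range is refused whole. The fingers move at their own pace and stop on an object; the grip force is fixed at half the most. Time passes only in rows, so rows that do not move let the fingers close. It gives the time, the measured TCP pose, the force, the opening and the grip force at its end, in the units of the state.
- monitor.get_obs(): the state, without advancing time (a new reading comes with each control period).
- eyes.snapshot(name): name is "scene" or "top"; returns the picture (384x512x3 uint8, blue, green, red); there is no depth.
- eyes.calibration(name): a dict with "fx", "fy", "cx", "cy" (pixels), "origin" and "attitude" of the camera in the world. Camera axes: x right, y down, z forward; pixel columns grow to the right and rows downward; lengths in m; the calibration is good to about 2 mm. A picture is of the moment at which its call begins. calibration takes no time and is no camera call.
- robot.hand_in(): hands the job in; it is judged then, once.
The state is a dict: "time_s": time; "q": joint angles; "qd": joint speeds; "tau": joint torques, N m; "tool_pos": TCP position; "tool_rot": TCP orientation; "contact_force": force on the tool from outside, world axes, zero at the start; "wrist_torque": the same for the moment, N m; "opening": opening from 0.0 (shut) to 1.0 (fully open); "grip_force": force on a finger pad.
Only numpy, scipy, OpenCV 4.12 (cv2) and the standard library are available. Lean on these libraries where they do the work, as an engineer would, in place of code of your own. Each camera call takes 0.05 s, during which the arm holds its last target. There are 200 camera calls.

TASK

The wooden wheel in the cradle is freshly waxed, so keep the gripper off it: take the spindle by its orange handle, thread it through the wheel's bore from the open side of the cradle and press the collar home against the hub with a steady push of about 10 N (never more than 20 N) for half a second against the sprung stop. Then lift the wheel out on the spindle and hang the spindle level in the two notched posts of the stand, with the wheel between the posts and the handle outside, let go, and leave the glasses, the tape measure and the roll of tape alone.

Things in the scene. Friction and masses are not known exactly. Their poses are not given: they have to be found in the camera images.
- spindle: steel spindle, orange handle, 140 g, lying level on the bench at the right. Origin: on its axis, mid-handle, 17 mm above the bench; +y runs along it to the nose, z up. Along y: handle -20 to 20 mm (24 wide in x, 34 high in z; grip across the 24 from above); neck 16 mm dia. to 52; collar 34 mm dia. 52 to 58; shaft 16 mm dia. to 116; nose tapering to 6 mm dia. at 128
- wheel: brown wooden wheel, 76 mm dia., rim 28 mm wide, darker hub 36 mm dia. and 34 long (17 each side); 80 to 150 g. Origin at its centre; y is the axis of its through bore, 19 mm dia. It starts on its rim in the cradle, bore level, 55 mm above the bench; it can spin and slide along the cradle. With the collar on the hub its centre is 75 mm from the spindle's origin
- cradle: fixed plywood cradle 116 x 96 mm at the left, 74 mm tall. Origin on the bench under its V; thread the spindle along its +y (base ends at y = -34 mm). At +y two rubber pads on springs (6 N/mm together, 6 mm travel) form the stop; 42 mm gap between them, open above, for the nose. Its setting is not measured: pushed along +y the wheel slides 2 to 14 mm before it meets the pads
- cradle_axis (a point): the axis of the wheel when it lies in the cradle's V, 55 mm above the cradle's origin
- stand: fixed wooden stand ahead, base 86 x 94 x 12 mm; two posts 8 mm thick at y = -35 and +35 mm, 92 mm tall (62 mm clear between), each with a 90 degree V notch, 34 mm wide at the mouth. Origin on the bench under its centre; y runs through both notches. The spindle lies with its nose to +y: neck in the -y post, shaft beyond the wheel in the +y post
- stand_mid (a point): midway between the two notches, on the axis that the spindle has when it lies in both, 78 mm above the bench
- spindle_mid (a point): point on the spindle's axis 71 mm from its origin, which comes to stand_mid when the spindle hangs centred in the stand; about 10 mm either way along the spindle is also right
- spindle_seat (a point): point on the spindle's axis 75 mm from its origin, where the wheel's centre is when the collar bears on the hub
- spindle_nose (a point): the end of the spindle's nose, 128 mm from its origin
- glasses: pair of glasses with a thin black frame, about 145 x 145 x 47 mm, loose on the bench; not to be moved. Origin on the bench under its middle
- tape_measure: yellow tape measure, 37 x 82 x 65 mm, loose on the bench; not to be moved. Origin on the bench under its middle
- tape_roll: roll of masking tape lying flat, 95 mm across, 24 mm high, loose on the bench; not to be moved. Origin on the bench under its middle

How it is judged:
By the outcome, as a careful person would: the job done as asked, in the order asked, and still so for the second after the job is handed in, with the robot touching nothing.
It also fails if it takes over 66 s, if anything falls off the work surface, if the arm or the gripper's body presses on something with over 40 N, if the wrist force passes 120 N, or if a joint passes its speed limit or range.

## Working session

There is one attempt and no reset: what is moved stays moved. The work goes in short steps, Python scripts to look and compute and a tool call to move; the robot and the scene stay as the last step left them, time stands still between calls to the robot, and variables do not carry over. Pictures are saved under pics/ and viewed, at most 10 in all, crops included, and the job is handed in when it is done.

Besides the shell and the picture viewer there is one more tool, called after "Request:" as name(argument=value, ...) on one line, values as JSON. apply_moves: Moves the arm, as the interface text tells. Its arguments: {"type":"object","properties":{"plan":{"type":"array","items":{"type":"object","properties":{"ax":{"type":"number"},"ay":{"type":"number"},"az":{"type":"number"},"dx":{"type":"number"},"dy":{"type":"number"},"dz":{"type":"number"},"fingers":{"type":"number"}}}}},"required":["plan"]}

```bash
mkdir -p pics
python3 - <<'E'
from plant import monitor, eyes, robot
import cv2,numpy as np
np.set_printoptions(precision=4,suppress=True)
for n in ("scene","top"):
    im=eyes.snapshot(n); cv2.imwrite(f"pics/{n}0.png",im); print(n,eyes.calibration(n))
o=monitor.get_obs()
for k in o: print(k,o[k])
print(robot.pinch_z)
E
```

```text
scene {'fx': 407.2255199470001, 'fy': 407.2255199470001, 'cx': 246.1753056972911, 'cy': 186.05850897279635, 'origin': array([-0.1216, -0.9234,  0.9938]), 'attitude': array([-2.1639,  0.6571, -0.3126])}
top {'fx': 418.79766909100914, 'fy': 418.79766909100914, 'cx': 258.10073639850754, 'cy': 191.79885318736777, 'origin': array([ 0.2731, -0.0017,  1.3592]), 'attitude': array([-2.1542,  2.1027, -0.2048])}
time_s 0.1
q [ 1.1555  0.2073  1.5428  0.      1.3935 -0.1505]
qd [-0.0002 -0.001  -0.002  -0.0001 -0.0003  0.0015]
tau [ -0.0014 -37.1862 -28.2294   0.0699   0.0311  -0.0001]
tool_pos [0.1504 0.5546 0.4036]
tool_rot [-0.4147 -3.1135  0.003 ]
contact_force [-0.7563 -0.5444 -0.55  ]
wrist_torque [ 0.0622 -0.0005 -0.0049]
grip_force 0.0
opening 1.0016103452694147
0.1804
```

View pics/scene0.png

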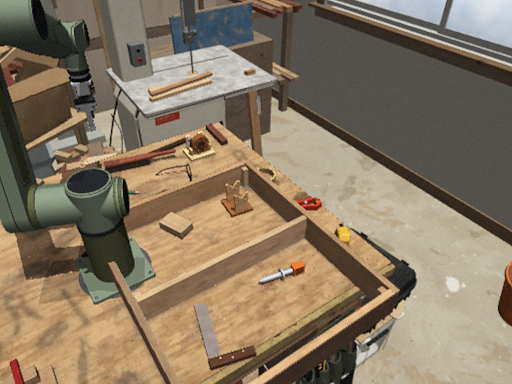

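View pics/top0.png

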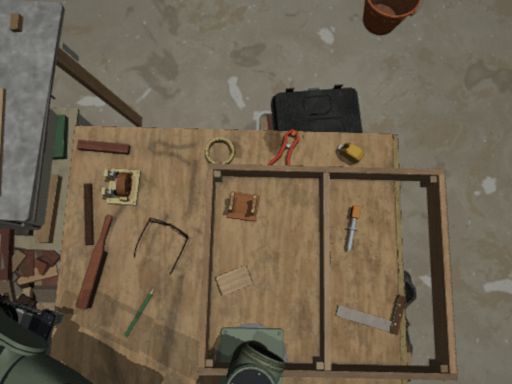

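Scene: the spindle lies at the right at top (353,228), handle (355,212), scene (285,272). The cradle with the wheel is at top (121,187), scene (200,146). The stand is at top (242,206), scene (237,200), and wooden frame walls stand between them. I'll enlarge these areas.

```bash
cat > h.py <<'E'
import cv2,numpy as np
from scipy.spatial.transform import Rotation as R
from plant import monitor, eyes, robot
np.set_printoptions(precision=4,suppress=True)
C={n:eyes.calibration(n) for n in("scene","top")}
def ray(n,uv):
    c=C[n]; d=np.array([(uv[0]-c["cx"])/c["fx"],(uv[1]-c["cy"])/c["fy"],1.])
    d=R.from_rotvec(c["attitude"]).apply(d); return np.array(c["origin"]),d/np.linalg.norm(d)
def plane(n,uv,z):
    o,d=ray(n,uv); return o+d*(z-o[2])/d[2]
def tri(a,b):  # scene uv, top uv
    o1,d1=ray("scene",a);o2,d2=ray("top",b)
    s=np.linalg.lstsq(np.c_[d1,-d2],o2-o1,rcond=None)[0]
    p,q=o1+s[0]*d1,o2+s[1]*d2; return (p+q)/2,np.linalg.norm(p-q)
def proj(n,P):
    c=C[n]; p=R.from_rotvec(c["attitude"]).inv().apply(np.asarray(P)-c["origin"])
    return np.array([c["fx"]*p[...,0]/p[...,2]+c["cx"],c["fy"]*p[...,1]/p[...,2]+c["cy"]]).T
E
python3 - <<'E'
from h import *
s=cv2.imread("pics/scene0.png");t=cv2.imread("pics/top0.png")
f=lambda im,x,y:cv2.resize(im[y:y+48,x:x+64],(384,288),interpolation=cv2.INTER_CUBIC)
# each tile 6x
cv2.imwrite("pics/m1.png",np.vstack([np.hstack([f(t,90,163),f(s,168,120)]),np.hstack([f(t,210,182),f(s,208,170)])]))
for n,uv in [("frame L top",(209,200)),("mid",(324,200)),("front",(290,173))]:
  print(n,plane("top",uv,0.05))
print(plane("top",(353,228),.017),plane("top",(121,187),.05),plane("top",(242,206),.05))
print(tri((306,219),(325,174)),tri((242,168),(216,174)))
E
```

```text
frame L top [0.4865 0.1454 0.05  ]
mid [ 0.4956 -0.219   0.05  ]
front [ 0.5807 -0.1102  0.05  ]
[ 0.4122 -0.3173  0.017 ] [0.5213 0.4263 0.05  ] [0.4699 0.0405 0.05  ]
(array([ 0.5757, -0.219 ,  0.0809]), np.float64(0.005949191489234507)) (array([0.5591, 0.1246, 0.0882]), np.float64(0.0076251288204287095))
```

View pics/m1.png

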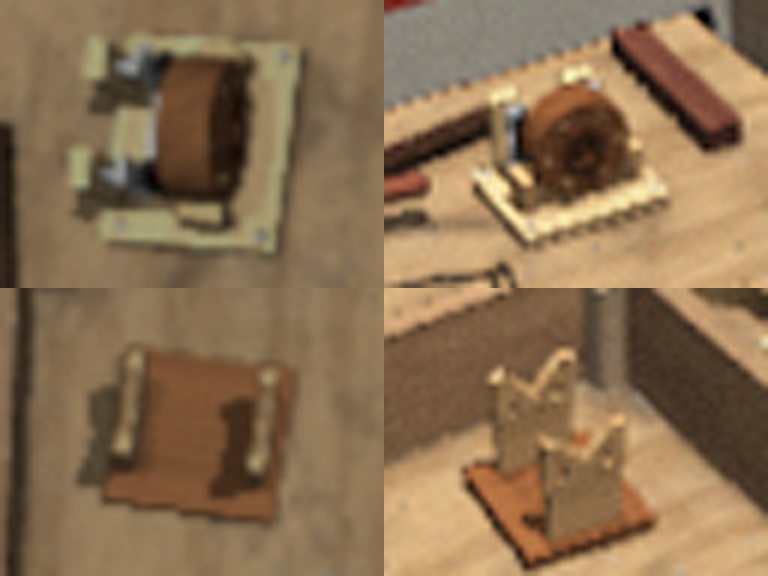

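```bash
cat > rect.py <<'E'
from h import *
def rect(n,im,x0,y0,z,w=.13,px=3):   # image up=+x, right=-y; centred x0,y0; px per mm
    L=w/2; c=np.array([[x0+L,y0+L,z],[x0+L,y0-L,z],[x0-L,y0-L,z],[x0-L,y0+L,z]])
    S=w*1000*px; H=cv2.getPerspectiveTransform(proj(n,c).astype(np.float32),np.float32([[0,0],[S,0],[S,S],[0,S]]))
    o=cv2.warpPerspective(im,H,(int(S),int(S)),flags=cv2.INTER_CUBIC)
    for k in range(-60,61,10):
        p=int(S/2+k*px); q=2 if k%50 else 4
        cv2.line(o,(p,0),(p,q*3),(255,0,0),1);cv2.line(o,(0,p),(q*3,p),(255,0,0),1)
    return o
E
python3 - <<'E'
from rect import *
s=cv2.imread("pics/scene0.png");t=cv2.imread("pics/top0.png")
def g(n,im,box,lo,hi):
    x,y,w,h=box; hsv=cv2.cvtColor(im,cv2.COLOR_BGR2HSV)[y:y+h,x:x+w]
    m=cv2.inRange(hsv,lo,hi); k,l,st,ce=cv2.connectedComponentsWithStats(m); i=1+np.argmax(st[1:,4]); print(n,st[i],ce[i]+[x,y]); return np.argwhere(l==i)[:,::-1]+[x,y]
O=((3,140,120),(18,255,255))
a=g("scene handle",s,(255,250,60,40),*O);b=g("top handle",t,(335,195,35,35),*O)
print(plane("scene",a.mean(0),.017),plane("top",b.mean(0),.017),plane("top",b.mean(0),.034),tri(a.mean(0),b.mean(0)))
f=lambda n,im,*A:rect(n,im,*A,px=2)
w=.15
T=np.vstack([np.hstack([f("top",t,.41,-.315,.017,w),f("top",t,.52,.425,.012,w)]),np.hstack([f("scene",s,.41,-.315,.017,w),f("scene",s,.52,.425,.055,w)])])
T2=np.hstack([f("top",t,.47,.04,.012,w),f("top",t,.47,.04,.092,w)])
T=np.hstack([T,np.vstack([T2[:,:300],T2[:,300:]])][:1]) if 0 else T
cv2.imwrite("pics/m2.png",T)
cv2.imwrite("pics/m3.png",np.vstack([T2,np.hstack([f("scene",s,.47,.04,.012,w),f("scene",s,.47,.04,.092,w)])]))
E
```

```text
scene handle [ 36  10  14  16 107] [297.5514 265.6168]
top handle [17 10  9 13 79] [356.0506 211.038 ]
[ 0.4696 -0.3174  0.017 ] [ 0.4675 -0.3283  0.017 ] [ 0.465  -0.3241  0.034 ] (array([ 0.4645, -0.3247,  0.0281]), np.float64(0.0032105207027599537))
```

View pics/m2.png

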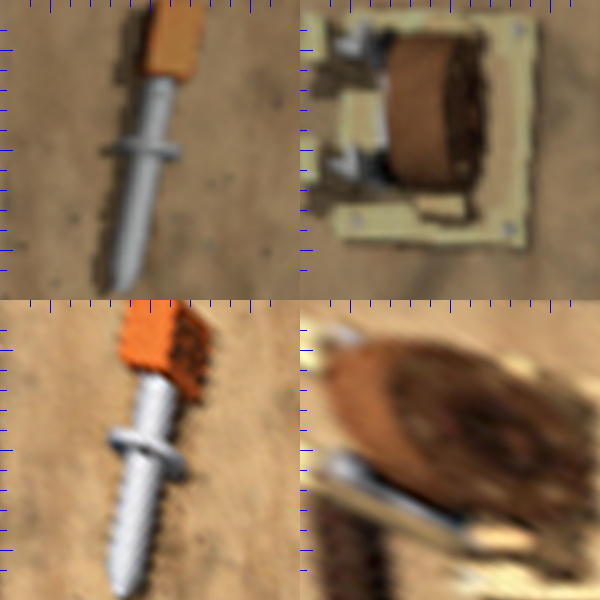

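View pics/m3.png

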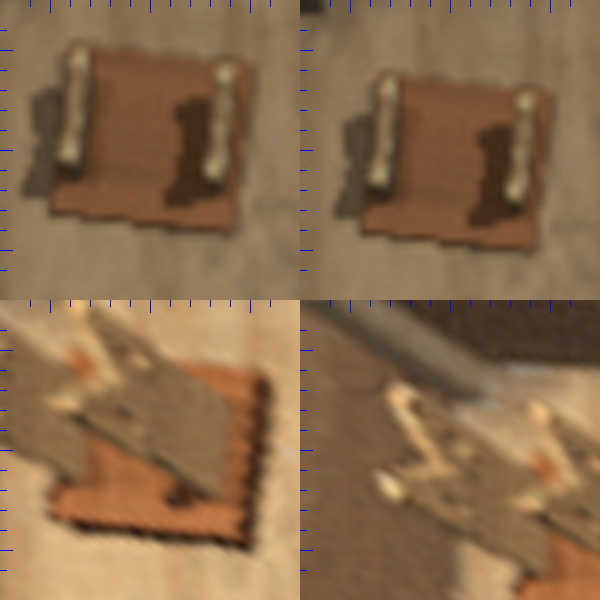

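The tiles agree with the given sizes: the stand base is 94x85 mm, centred at (0.476,0.039), yaw about -5.7°. The cradle base edge puts its origin at about (0.532,0.420), yaw about -3°. I'll refine the spindle axis numerically.

Run:
```python
from rect import *
for n in("top","scene"):
    im=cv2.imread(f"pics/{n}0.png"); x0,y0=.43,-.315
    o=rect(n,im,x0,y0,.017,.2,4); hsv=cv2.cvtColor(o,cv2.COLOR_BGR2HSV)
    steel=(hsv[...,1]<60)&(hsv[...,2]>90)
    m=steel.astype(np.uint8); k,l,st,ce=cv2.connectedComponentsWithStats(m); i=1+np.argmax(st[1:,4]); m=(l==i)
    rows=np.where(m.any(1))[0]; w=np.array([m[r].sum() for r in rows]); c=np.array([np.mean(np.where(m[r])[0]) for r in rows])
    ok=(w>30)&(w<85); p=np.polyfit(rows[ok],c[ok],1)
    p=np.polyfit(rows[ok],c[ok],1); r2=abs(np.polyval(p,rows)-c)<3; ok&=r2; p=np.polyfit(rows[ok],c[ok],1)
    X=lambda r:x0+(400-r)/4000
    print(n,"slope",p[0],"tip row x",X(rows.max()),"top row x",X(rows.min()),"y at x=.35,.41,.445",[y0+(400-np.polyval(p,400-(x-x0)*4000))/4000 for x in(.35,.41,.445)],"w",np.median(w[ok])/4, "collar row x",X(rows[w.argmax()]))
    h=cv2.inRange(hsv,(3,120,90),(20,255,255))
    h[ce[i][1].astype(int):]=0
    k,l,st,ce=cv2.connectedComponentsWithStats(h); j=1+np.argmax(st[1:,4]); 
    q=cv2.minAreaRect(np.argwhere(l==j)[:,::-1].astype(np.float32)); print(" handle",X(q[0][1]),y0+(400-q[0][0])/4000,np.array(q[1])/4,q[2])
```

```text
top slope -0.19018316395129622 tip row x 0.33825 top row x 0.44625 y at x=.35,.41,.445 [np.float64(-0.3039657144038903), np.float64(-0.3153767042409681), np.float64(-0.32203311497926346)] w 14.0 collar row x 0.4125
 handle 0.46574581146240235 -0.328125732421875 [28.3514 45.9001] 4.253836631774902
scene slope -0.1798199365264763 tip row x 0.3355 top row x 0.449 y at x=.35,.41,.445 [np.float64(-0.30145012123888654), np.float64(-0.3122393174304751), np.float64(-0.3185330152089018)] w 19.0 collar row x 0.41425
 handle 0.44586247253417965 -0.3202366485595703 [50.862  96.3238] 8.418662071228027
```

```bash
cat >> h.py <<'E'
def need(x,y,z,yaw=None,verbose=1):
    """shift needed in tool axes to TCP target (x,y,z); turn about tool z to make tool y point at world angle yaw(deg)"""
    o=monitor.get_obs(); r=R.from_rotvec(o["tool_rot"]); M=r.as_matrix()
    d=M.T@(np.array([x,y,z])-o["tool_pos"])
    print("t",round(o["time_s"],2),"pos",np.array(o["tool_pos"]),"F",np.array(o["contact_force"]),"open",round(o["opening"],3),"grip",round(o["grip_force"],1))
    print(" q",np.array(o["q"]),"yaw_y",np.degrees(np.arctan2(M[1,1],M[0,1])),"toolz",M[:,2],"tilt turn",)
    out=[d]
    if yaw is not None:
        e=(yaw-np.degrees(np.arctan2(M[1,1],M[0,1]))+180)%360-180
        out.append(("az rad",-np.radians(e)))
    print(" shift tool",*out); return d
E
python3 - <<'E'
from h import *
need(.464,-.324,.30,79.5)
M=R.from_rotvec(monitor.get_obs()["tool_rot"]).as_matrix();print(M)
E
```

```text
t 0.1 pos [0.1504 0.5546 0.4036] F [-0.7563 -0.5444 -0.55  ] open 1.002 grip 0.0
 q [ 1.1555  0.2073  1.5428  0.      1.3935 -0.1505] yaw_y 74.82706356457221 toolz [-0.0008 -0.0018 -1.    ] tilt turn
 shift tool [-0.5327 -0.7657  0.105 ] ('az rad', np.float64(-0.08155812653462252))
[[-0.9651  0.2617 -0.0008]
 [ 0.2617  0.9651 -0.0018]
 [ 0.0003 -0.002  -1.    ]]
```

Request:
apply_moves(plan=[{"az":-0.08,"fingers":0.07},{"dx":-0.0275,"dy":-0.025},{"dx":-0.0275,"dy":-0.025},{"dx":-0.0275,"dy":-0.025},{"dx":-0.0275,"dy":-0.025}])

```text
$.plan[0]: bad value
```

Request:
apply_moves(plan=[{"dx":-0.0275,"dy":-0.025},{"dx":-0.0275,"dy":-0.025},{"dx":-0.0275,"dy":-0.025},{"dx":-0.0275,"dy":-0.025},{"dx":-0.0275,"dy":-0.025}])

```text
$.plan[0]: bad value
```

Request:
apply_moves(plan=[{"dx":-0.0275,"dy":-0.025},{"dx":-0.0275,"dy":-0.025},{"dx":-0.0275,"dy":-0.025},{"dx":-0.01,"dy":-0.036,"dz":0.009},{"dx":-0.01,"dy":-0.036,"dz":0.009}])

```text
$.plan[0]: bad value
```

Request:
apply_moves(plan=[{"dx":-0.01,"dy":-0.036,"dz":0.009},{"dx":-0.01,"dy":-0.036,"dz":0.009},{"dx":-0.01,"dy":-0.036,"dz":0.009},{"dx":-0.01,"dy":-0.036,"dz":0.009},{"dx":-0.01,"dy":-0.036,"dz":0.009}])

```text
$.plan[0]: bad value
```

Request:
apply_moves(plan=[{"dx":-0.01,"dy":-0.036,"dz":0.009},{"dx":-0.01,"dy":-0.036,"dz":0.009},{"dx":-0.01,"dy":-0.036,"dz":0.009},{"dx":-0.01,"dy":-0.036,"dz":0.009},{"dx":-0.01,"dy":-0.036,"dz":0.009}])

```text
$.plan[0]: bad value
```

Request:
apply_moves(plan=[{"dx":-0.01,"dy":-0.036,"dz":0.009},{"dx":-0.01,"dy":-0.036,"dz":0.009},{"dx":0}])

```text
$.plan[0]: bad value
```

Run:
```python
from h import *
need(.464,-.324,.204,79.5)
```

```text
t 0.1 pos [0.1504 0.5546 0.4036] F [-0.7563 -0.5444 -0.55  ] open 1.002 grip 0.0
 q [ 1.1555  0.2073  1.5428  0.      1.3935 -0.1505] yaw_y 74.82706356457221 toolz [-0.0008 -0.0018 -1.    ] tilt turn
 shift tool [-0.5327 -0.7655  0.201 ] ('az rad', np.float64(-0.08155812653462252))
```

All seven fields seem to be required, so I'll send them all.

Request:
apply_moves(plan=[{"ax":0,"ay":0,"az":-0.08,"dx":0,"dy":0,"dz":0,"fingers":0.07},{"ax":0,"ay":0,"az":0,"dx":-0.0275,"dy":-0.025,"dz":0,"fingers":0.07},{"ax":0,"ay":0,"az":0,"dx":-0.0275,"dy":-0.025,"dz":0,"fingers":0.07},{"ax":0,"ay":0,"az":0,"dx":-0.0275,"dy":-0.025,"dz":0,"fingers":0.07},{"ax":0,"ay":0,"az":0,"dx":-0.0275,"dy":-0.025,"dz":0,"fingers":0.07}])

```text
time_s: 0.52
tool_pos: [0.2406, 0.4351, 0.404]
tool_rot: [-0.288, -3.128, 0.002]
contact_force: [1.1, 0.8, -0.0]
opening: 0.746
grip_force: 0.0
```

Request:
apply_moves(plan=[{"ax":0,"ay":0,"az":0,"dx":-0.0275,"dy":-0.025,"dz":0,"fingers":0.07},{"ax":0,"ay":0,"az":0,"dx":-0.0275,"dy":-0.025,"dz":0,"fingers":0.07},{"ax":0,"ay":0,"az":0,"dx":-0.0275,"dy":-0.025,"dz":0,"fingers":0.07},{"ax":0,"ay":0,"az":0,"dx":-0.0275,"dy":-0.025,"dz":0,"fingers":0.07},{"ax":0,"ay":0,"az":0,"dx":-0.0275,"dy":-0.025,"dz":0,"fingers":0.07}])

```text
time_s: 0.93
tool_pos: [0.3529, 0.2866, 0.4043]
tool_rot: [-0.289, -3.128, 0.0]
contact_force: [-0.9, 0.6, 0.4]
opening: 0.744
grip_force: 0.0
```

Request:
apply_moves(plan=[{"ax":0,"ay":0,"az":0,"dx":-0.0275,"dy":-0.025,"dz":0,"fingers":0.07},{"ax":0,"ay":0,"az":0,"dx":-0.0275,"dy":-0.025,"dz":0,"fingers":0.07},{"ax":0,"ay":0,"az":0,"dx":-0.0275,"dy":-0.025,"dz":0,"fingers":0.07},{"ax":0,"ay":0,"az":0,"dx":-0.01,"dy":-0.036,"dz":0.009,"fingers":0.07},{"ax":0,"ay":0,"az":0,"dx":-0.01,"dy":-0.036,"dz":0.009,"fingers":0.07}])

```text
time_s: 1.35
tool_pos: [0.427, 0.1233, 0.3868]
tool_rot: [0.29, 3.127, 0.0]
contact_force: [0.3, 0.4, 0.2]
opening: 0.747
grip_force: 0.0
```

Run:
```python
from h import *
need(.464,-.324,.28,79.5)
```

```text
t 1.35 pos [0.427  0.1233 0.3868] F [0.3446 0.353  0.171 ] open 0.747 grip 0.0
 q [ 0.0859 -0.0623  1.8672 -0.      1.3353 -1.3001] yaw_y 79.41565727647408 toolz [ 0.0014  0.0001 -1.    ] tilt turn
 shift tool [-0.1184 -0.4329  0.1068] ('az rad', np.float64(-0.001472058225626856))
```

Request:
apply_moves(plan=[{"ax":0,"ay":0,"az":0,"dx":-0.01,"dy":-0.036,"dz":0.009,"fingers":0.07},{"ax":0,"ay":0,"az":0,"dx":-0.01,"dy":-0.036,"dz":0.009,"fingers":0.07},{"ax":0,"ay":0,"az":0,"dx":-0.01,"dy":-0.036,"dz":0.009,"fingers":0.07},{"ax":0,"ay":0,"az":0,"dx":-0.01,"dy":-0.036,"dz":0.009,"fingers":0.07},{"ax":0,"ay":0,"az":0,"dx":-0.01,"dy":-0.036,"dz":0.009,"fingers":0.07}])

```text
time_s: 1.77
tool_pos: [0.4417, -0.0629, 0.341]
tool_rot: [-0.29, -3.128, -0.0]
contact_force: [0.6, 0.5, -0.2]
opening: 0.741
grip_force: 0.0
```

Request:
apply_moves(plan=[{"ax":0,"ay":0,"az":0,"dx":-0.01,"dy":-0.036,"dz":0.009,"fingers":0.07},{"ax":0,"ay":0,"az":0,"dx":-0.01,"dy":-0.036,"dz":0.009,"fingers":0.07},{"ax":0,"ay":0,"az":0,"dx":-0.01,"dy":-0.036,"dz":0.009,"fingers":0.07},{"ax":0,"ay":0,"az":0,"dx":-0.01,"dy":-0.036,"dz":0.009,"fingers":0.07},{"ax":0,"ay":0,"az":0,"dx":-0.01,"dy":-0.036,"dz":0.009,"fingers":0.07}])

```text
time_s: 2.18
tool_pos: [0.4579, -0.249, 0.2958]
tool_rot: [-0.291, -3.127, -0.001]
contact_force: [0.3, -0.3, -0.2]
opening: 0.742
grip_force: 0.0
```

Request:
apply_moves(plan=[{"ax":0,"ay":0,"az":0,"dx":-0.01,"dy":-0.036,"dz":0.009,"fingers":0.07},{"ax":0,"ay":0,"az":0,"dx":-0.01,"dy":-0.036,"dz":0.009,"fingers":0.07},{"ax":0,"ay":0,"az":0,"dx":0,"dy":0,"dz":0,"fingers":0.07},{"ax":0,"ay":0,"az":0,"dx":0,"dy":0,"dz":0,"fingers":0.07}])

```text
time_s: 2.52
tool_pos: [0.4645, -0.3228, 0.2782]
tool_rot: [-0.293, -3.127, -0.001]
contact_force: [0.2, -0.5, -0.7]
opening: 0.755
grip_force: 0.0
```

Run:
```python
from rect import *
need(.464,-.324,.204,79.5)
s=eyes.snapshot("scene");t=eyes.snapshot("top")
f=lambda im,x,y:cv2.resize(im[y:y+64,x:x+64],(384,384),interpolation=cv2.INTER_CUBIC)
cv2.imwrite("pics/m4.png",np.hstack([f(t,320,180),f(s,255,215)]))
```

```text
t 2.52 pos [ 0.4645 -0.3228  0.2782] F [ 0.1958 -0.4712 -0.6643] open 0.755 grip 0.0
 q [-0.7604  0.3221  1.6779  0.0001  1.1423 -2.1441] yaw_y 79.28277656174488 toolz [-0.0005  0.0006 -1.    ] tilt turn
 shift tool [ 0.0002 -0.0013  0.0742] ('az rad', np.float64(-0.003791264210054666))
```

View pics/m4.png

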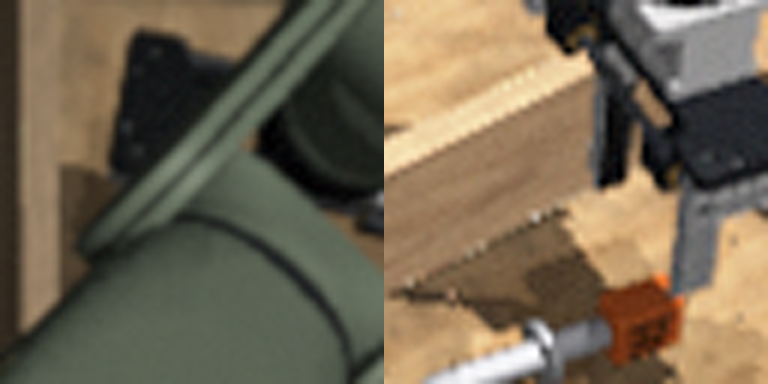

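The picture shows the near finger at (700,240) beside the orange handle at (645,315), with the other finger on its far side, so the gripper straddles the handle. Descending.

Request:
apply_moves(plan=[{"ax":0,"ay":0,"az":0,"dx":0,"dy":-0.001,"dz":0.03,"fingers":0.07},{"ax":0,"ay":0,"az":0,"dx":0,"dy":0,"dz":0.025,"fingers":0.07},{"ax":0,"ay":0,"az":0,"dx":0,"dy":0,"dz":0.018,"fingers":0.07},{"ax":0,"ay":0,"az":0,"dx":0,"dy":0,"dz":0,"fingers":0.07}])

```text
time_s: 2.95
tool_pos: [0.4625, -0.3194, 0.2011]
tool_rot: [-0.287, -3.12, -0.01]
contact_force: [-1.2, 1.1, -0.2]
opening: 0.746
grip_force: 0.0
```

Request:
apply_moves(plan=[{"ax":0,"ay":0,"az":0,"dx":0,"dy":0,"dz":0,"fingers":0.015},{"ax":0,"ay":0,"az":0,"dx":0,"dy":0,"dz":0,"fingers":0.015},{"ax":0,"ay":0,"az":0,"dx":0,"dy":0,"dz":0,"fingers":0.015},{"ax":0,"ay":0,"az":0,"dx":0,"dy":0,"dz":0,"fingers":0.015},{"ax":0,"ay":0,"az":0,"dx":0,"dy":0,"dz":0,"fingers":0.015}])

```text
time_s: 3.37
tool_pos: [0.4651, -0.323, 0.207]
tool_rot: [0.29, 3.126, -0.003]
contact_force: [0.1, 0.3, -0.5]
opening: 0.426
grip_force: 0.0
```

Request:
apply_moves(plan=[{"ax":0,"ay":0,"az":0,"dx":0,"dy":-0.0005,"dz":0.002,"fingers":0.015},{"ax":0,"ay":0,"az":0,"dx":0,"dy":0,"dz":0,"fingers":0.015},{"ax":0,"ay":0,"az":0,"dx":0,"dy":0,"dz":0,"fingers":0.015},{"ax":0,"ay":0,"az":0,"dx":0,"dy":0,"dz":0,"fingers":0.015},{"ax":0,"ay":0,"az":0,"dx":0,"dy":0,"dz":0,"fingers":0.015}])

```text
time_s: 3.78
tool_pos: [0.4645, -0.3233, 0.2037]
tool_rot: [-0.29, -3.128, 0.0]
contact_force: [-0.1, -0.1, 1.0]
opening: 0.251
grip_force: 30.0
```

Run:
```python
from h import *
need(.464,-.324,.204,79.5)
s=eyes.snapshot("scene");t=eyes.snapshot("top")
```

```text
t 3.78 pos [ 0.4645 -0.3233  0.2037] F [-0.0656 -0.0535  1.0056] open 0.251 grip 30.0
 q [-0.761   0.4314  1.7116 -0.0002  0.9985 -2.1468] yaw_y 79.40541416232637 toolz [-0.0001 -0.0001 -1.    ] tilt turn
 shift tool [ 0.0003 -0.0008 -0.0003] ('az rad', np.float64(-0.001650834293161806))
```

Request:
apply_moves(plan=[{"ax":0,"ay":0,"az":0,"dx":0,"dy":0,"dz":-0.02,"fingers":0.015},{"ax":0,"ay":0,"az":0,"dx":0,"dy":0,"dz":-0.03,"fingers":0.015},{"ax":0,"ay":0,"az":0,"dx":0,"dy":0,"dz":-0.03,"fingers":0.015},{"ax":0,"ay":0,"az":0,"dx":0,"dy":0,"dz":-0.03,"fingers":0.015},{"ax":0,"ay":0,"az":0,"dx":0,"dy":0,"dz":-0.02,"fingers":0.015}])

```text
time_s: 4.3
tool_pos: [0.4648, -0.3234, 0.3363]
tool_rot: [0.29, 3.126, -0.003]
contact_force: [-0.2, -1.1, -1.0]
opening: 0.257
grip_force: 30.0
```

Request:
apply_moves(plan=[{"ax":0,"ay":0,"az":0.1,"dx":0,"dy":0,"dz":0,"fingers":0.015},{"ax":0,"ay":0,"az":0.12,"dx":0,"dy":0,"dz":0,"fingers":0.015},{"ax":0,"ay":0,"az":0.12,"dx":0,"dy":0,"dz":0,"fingers":0.015},{"ax":0,"ay":0,"az":0.12,"dx":0,"dy":0,"dz":0,"fingers":0.015},{"ax":0,"ay":0,"az":0.12,"dx":0,"dy":0,"dz":0,"fingers":0.015}])

```text
time_s: 4.72
tool_pos: [0.4643, -0.3229, 0.3331]
tool_rot: [-1.181, -2.91, -0.001]
contact_force: [0.1, -0.6, -1.6]
opening: 0.253
grip_force: 30.0
```

Request:
apply_moves(plan=[{"ax":0,"ay":0,"az":0.12,"dx":0,"dy":0,"dz":0,"fingers":0.015},{"ax":0,"ay":0,"az":0.12,"dx":0,"dy":0,"dz":0,"fingers":0.015},{"ax":0,"ay":0,"az":0.12,"dx":0,"dy":0,"dz":0,"fingers":0.015},{"ax":0,"ay":0,"az":0.12,"dx":0,"dy":0,"dz":0,"fingers":0.015},{"ax":0,"ay":0,"az":0.12,"dx":0,"dy":0,"dz":0,"fingers":0.015}])

```text
time_s: 5.13
tool_pos: [0.4643, -0.3229, 0.3329]
tool_rot: [-1.988, -2.431, -0.0]
contact_force: [-1.0, 0.1, -1.5]
opening: 0.254
grip_force: 30.0
```

Request:
apply_moves(plan=[{"ax":0,"ay":0,"az":0.12,"dx":0,"dy":0,"dz":0,"fingers":0.015},{"ax":0,"ay":0,"az":0.12,"dx":0,"dy":0,"dz":0,"fingers":0.015},{"ax":0,"ay":0,"az":0.018,"dx":0,"dy":0,"dz":0,"fingers":0.015},{"ax":0,"ay":0,"az":0,"dx":0,"dy":0,"dz":0,"fingers":0.015}])

```text
time_s: 5.47
tool_pos: [0.4643, -0.323, 0.3331]
tool_rot: [-2.275, -2.165, 0.0]
contact_force: [-0.4, 0.0, -1.4]
opening: 0.251
grip_force: 30.0
```

Run:
```python
from h import *
need(.5228,.2469,.333,-3)
```

```text
t 5.47 pos [ 0.4643 -0.323   0.3331] F [-0.3992  0.0101 -1.4262] open 0.251 grip 30.0
 q [-0.7608  0.2553  1.6371 -0.      1.2502 -0.7109] yaw_y -2.8563334586186686 toolz [-0.0008  0.0007 -1.    ] tilt turn
 shift tool [0.5721 0.03   0.0005] ('az rad', np.float64(0.0025074541720567444))
```

Request:
apply_moves(plan=[{"ax":0,"ay":0,"az":0,"dx":0.02,"dy":0.002,"dz":0,"fingers":0.015},{"ax":0,"ay":0,"az":0,"dx":0.038,"dy":0.002,"dz":0,"fingers":0.015},{"ax":0,"ay":0,"az":0,"dx":0.038,"dy":0.002,"dz":0,"fingers":0.015},{"ax":0,"ay":0,"az":0,"dx":0.038,"dy":0.002,"dz":0,"fingers":0.015},{"ax":0,"ay":0,"az":0,"dx":0.038,"dy":0.002,"dz":0,"fingers":0.015}])

```text
time_s: 5.88
tool_pos: [0.4831, -0.1504, 0.3335]
tool_rot: [-2.276, -2.165, -0.0]
contact_force: [1.1, 0.8, -1.7]
opening: 0.255
grip_force: 30.0
```

Request:
apply_moves(plan=[{"ax":0,"ay":0,"az":0,"dx":0.038,"dy":0.002,"dz":0,"fingers":0.015},{"ax":0,"ay":0,"az":0,"dx":0.038,"dy":0.002,"dz":0,"fingers":0.015},{"ax":0,"ay":0,"az":0,"dx":0.038,"dy":0.002,"dz":0,"fingers":0.015},{"ax":0,"ay":0,"az":0,"dx":0.038,"dy":0.002,"dz":0,"fingers":0.015},{"ax":0,"ay":0,"az":0,"dx":0.038,"dy":0.002,"dz":0,"fingers":0.015}])

```text
time_s: 6.3
tool_pos: [0.5029, 0.0391, 0.3337]
tool_rot: [2.275, 2.166, -0.0]
contact_force: [0.8, -0.2, -1.3]
opening: 0.256
grip_force: 30.0
```

Request:
apply_moves(plan=[{"ax":0,"ay":0,"az":0,"dx":0.038,"dy":0.002,"dz":0,"fingers":0.015},{"ax":0,"ay":0,"az":0,"dx":0.038,"dy":0.002,"dz":0,"fingers":0.015},{"ax":0,"ay":0,"az":0,"dx":0.038,"dy":0.002,"dz":0,"fingers":0.015},{"ax":0,"ay":0,"az":0,"dx":0.038,"dy":0.002,"dz":0,"fingers":0.015},{"ax":0,"ay":0,"az":0,"dx":0.038,"dy":0.002,"dz":0,"fingers":0.015}])

```text
time_s: 6.72
tool_pos: [0.5228, 0.2285, 0.3335]
tool_rot: [-2.275, -2.167, 0.001]
contact_force: [0.3, -0.5, -1.4]
opening: 0.254
grip_force: 30.0
```

Request:
apply_moves(plan=[{"ax":0,"ay":0,"az":0,"dx":0.02,"dy":0,"dz":0.01,"fingers":0.015},{"ax":0,"ay":0,"az":0,"dx":0,"dy":0,"dz":0.03,"fingers":0.015},{"ax":0,"ay":0,"az":0,"dx":0,"dy":0,"dz":0.03,"fingers":0.015},{"ax":0,"ay":0,"az":0,"dx":0,"dy":0,"dz":0.02,"fingers":0.015},{"ax":0,"ay":0,"az":0,"dx":0,"dy":0,"dz":0,"fingers":0.015}])

```text
time_s: 7.13
tool_pos: [0.5213, 0.2459, 0.238]
tool_rot: [-2.271, -2.163, 0.016]
contact_force: [-1.4, -0.7, -1.4]
opening: 0.255
grip_force: 30.0
```

Run:
```python
from h import *
need(.5228,.2469,.2417,-3)
s=eyes.snapshot("scene");t=eyes.snapshot("top")
cv2.imwrite("pics/s5.png",s);cv2.imwrite("pics/t5.png",t)
f=lambda im,x,y:cv2.resize(im[y:y+75,x:x+66],(396,450),interpolation=cv2.INTER_CUBIC)
cv2.imwrite("pics/m5.png",np.hstack([f(t,95,150),f(s,170,100)]))
```

```text
t 7.13 pos [0.5213 0.2459 0.238 ] F [-1.432  -0.7355 -1.3763] open 0.255 grip 30.0
 q [ 0.2908  0.4005  1.6677 -0.0002  1.0851  0.3398] yaw_y -2.803218294490842 toolz [-0.0111 -0.0035 -0.9999] tilt turn
 shift tool [ 0.001   0.0014 -0.0037] ('az rad', np.float64(0.003434488668824584))
```

View pics/m5.png

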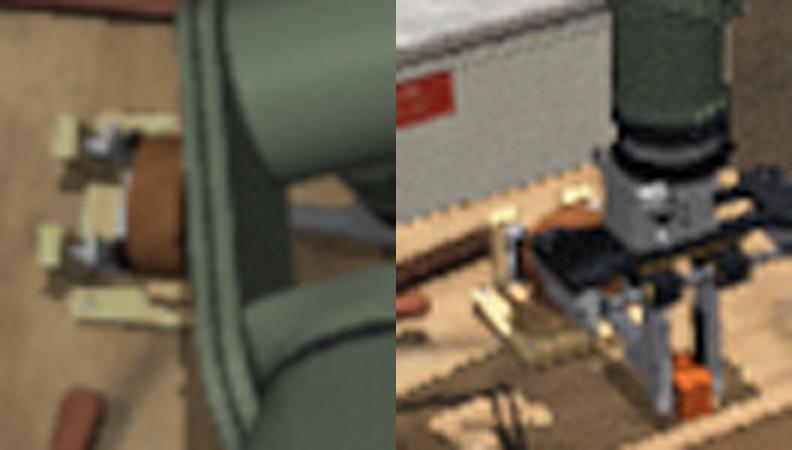

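The wheel is seen at top (160,210 in the crop); the gripper hides the nose in both views. The handle's rear face is clear in the scene view at crop (692,388), so I'll use it to check the scene camera's bias, and locate the hub face in the first picture.

Run:
```python
from h import *
s=eyes.snapshot("scene"); o=monitor.get_obs(); p=np.array(o["tool_pos"]); M=R.from_rotvec(o["tool_rot"]).as_matrix(); print("pos",p,M[:,2])
hsv=cv2.cvtColor(s,cv2.COLOR_BGR2HSV)[145:180,205:250]
m=cv2.inRange(hsv,(3,150,150),(18,255,255));k,l,st,ce=cv2.connectedComponentsWithStats(m);i=1+np.argmax(st[1:,4])
q=np.argwhere(l==i)[:,::-1]+[205,145]; print("mask bbox",q.min(0),q.max(0),"centroid",q.mean(0))
# tool x = spindle +y ; tool y = -+x side ; z down
og=p+M@[0,0,.1867]
for nm,z in(("rear",None),):
    cs=np.array([og+M@[-.02,a,b] for a,b in((-.012,-.017),(.012,-.017),(.012,.017),(-.012,.017))]); print("rear corners px",proj("scene",cs),"centre",proj("scene",og+M@[-.02,0,0]))
# hub/bore in first scene picture
s0=cv2.imread("pics/scene0.png"); g=cv2.cvtColor(s0,cv2.COLOR_BGR2GRAY)
print(g[134:158,188:214])
yc=np.array([.0523,.9986,0]); 
for off in(-.025,-.021,-.017): print(off,"pred hub face centre",proj("scene",np.array([.5318,.4197,.055])+yc*off))
```

```text
pos [0.5247 0.2465 0.2445] [ 0.0012  0.0004 -1.    ]
mask bbox [217 158] [222 163] centroid [219.2083 160.625 ]
rear corners px [[218.5665 161.7555]
 [223.9591 159.9434]
 [224.2825 166.9368]
 [218.9624 168.7665]] centre [221.4518 164.3708]
[[203 205 174 181 182 184 185 180 157 117  94 107 111 121 153 170 152 179
  177 175 168 153 114  90  22  31]
 [230 227 176 182 183 179 167 147 122 109 116 111 112 115 104 113 141 172
  184 181 173 169 158 138  48  25]
 [203 189 170 192 184 161 125 108 107 112 115 115 112 109 100  94  97 133
  174 187 175 170 169 155 106  48]
 [148 166 164 167 167 129 103 107 111 117 115 104  90  81  74  75  78  87
  132 176 184 180 180 175 163 110]
 [154 189 147 101 126 106 107 115 115 111  94  69  48  49  52  67  68  56
   75 130 177 183 183 178 176 161]
 [120 121  87  64  96  94 104 104 100  82  58  60  55  57  58  65  68  61
   51  84 151 184 179 177 175 172]
 [ 99  83  22  50  81  94  96  90  72  72  80  61  59  58  58  65  58  59
   51  64 132 185 178 175 167 165]
 [ 99  87  24  61  74  86  89  70  61  76  74  59  57  45  44  49  56  60
   59  61  97 167 172 1
[... 1200 characters left out ...]
4 204 196]
 [159  80  64  91 106  86  84  80 100  80  64 100 141 162 198 196 201 212
  222 231 224 197 203 188 140 107]
 [231 150  56  80  98 113 149 154 157 139 136 164 194 202 212 212 222 222
  203 205 186 120 116  98 104 123]
 [219 224 159 130 136 167 199 197 199 212 213 215 216 217 217 204 206 179
  128 115  96  99 123 100 108 130]
 [130 216 229 203 194 212 210 211 217 232 233 214 205 203 165 126 123  96
  102 124 100 100 125 140 140 146]
 [ 66 129 213 220 191 219 231 231 208 208 204 165 131 128 101 106 120  99
  100 123 140 145 150 146 144 148]]
-0.025 pred hub face centre [202.3855 145.3039]
-0.021 pred hub face centre [201.9728 144.8643]
-0.017 pred hub face centre [201.5614 144.4261]
```

Run:
```python
from h import *
s=eyes.snapshot("scene").astype(int); d=s[...,2]-s[...,0]; print(s.shape)
print(d[155:173,212:230])
```

```text
(384, 512, 3)
[[  2   2  -4   1  46  88  88  83  59  -7  -2  -1  16  63  87  88  88  89]
 [ -1  -1   0  -1  32  87  80  77  56  -3  -4  -3  17  61  91  90  91  89]
 [  0   1   3  -1  12  71  85  73  56   0  -4  -8  15  65  90  91  92  89]
 [ -1   0   2  -2   6  68  81  77  73  41  -8  -7  15  68  92  88  87  85]
 [ 15  -3  -2  -1   7  99 147 142 145 149  97   1   6  54  86  92  88  89]
 [ 41  -4  -4   0  11 130 192 186 186 192 184  85   0  34  61  74  89  89]
 [ 39  -5   2  -1   9 114 186 187 180 167 179 116  -4  26  43  48  83  89]
 [ 27  -1  -3  -2  -2  67 150 174 153 118 119  68  -4  23  55  51  63  85]
 [ 35   0   0   3   2  34  83 113 115 119 124  78  11  41  51  50  46  61]
 [ 40  20  -1   3   3  38  85 118 115 119 122  93  37  52  53  52  48  48]
 [ 39  33   8   3   5  36  81 114 118 115 121 101  48  51  52  51  46  46]
 [ 33  35  34  24  12  39  84 116 114 116 119 104  48  50  50  48  59  81]
 [ 35  34  39  43  32  43  76 116 118 111  94  77  60  71  65  79  86  96]
 [ 33  32  35  33  41  53  65  90  83  83  71  56  89  89  80  96  95  94]
 [ 41  35  32  35  37  43  47  49  54  86  91  85  97  94  93  92  92  89]
 [ 52  40  36  33  29  38  60  76  78  93  98  91  98  95  86  82  81  63]
 [ 50  48  38  49  71  73  80  93  95  91  92  90  86  83  60  46  58  57]
 [ 60  76  74  81  95  97  93  96  96  84  80  71  66  58  57  60  59  60]]
```

The scene camera's bias is about -0.9 px in u, and the hub shows the same shift. That confirms the cradle estimate in the robot frame. Correcting the pose and starting to thread.

Request:
apply_moves(plan=[{"ax":0,"ay":0,"az":0.003,"dx":0,"dy":-0.0018,"dz":0.003,"fingers":0.015},{"ax":0,"ay":0,"az":0,"dx":0,"dy":0,"dz":0,"fingers":0.015},{"ax":0,"ay":0,"az":0,"dx":0,"dy":0,"dz":0,"fingers":0.015},{"ax":0,"ay":0,"az":0,"dx":0.008,"dy":0,"dz":0,"fingers":0.015},{"ax":0,"ay":0,"az":0,"dx":0.008,"dy":0,"dz":0,"fingers":0.015}])

```text
time_s: 7.75
tool_pos: [0.5235, 0.2629, 0.2412]
tool_rot: [2.283, 2.158, 0.002]
contact_force: [0.8, -0.7, -0.9]
opening: 0.251
grip_force: 30.0
```

Run:
```python
from h import *
need(.5228,.2469,.2417,-3)
```

```text
t 7.75 pos [0.5235 0.2629 0.2412] F [ 0.8488 -0.7374 -0.9189] open 0.251 grip 30.0
 q [0.3176 0.4096 1.6464 0.0003 1.0847 0.3734] yaw_y -3.20257692557941 toolz [ 0.0008  0.0005 -1.    ] tilt turn
 shift tool [-0.016   0.0002 -0.0005] ('az rad', np.float64(-0.0035356343399284293))
```

Request:
apply_moves(plan=[{"ax":0,"ay":0,"az":0,"dx":0.005,"dy":0,"dz":0,"fingers":0.015},{"ax":0,"ay":0,"az":0,"dx":0.005,"dy":0,"dz":0,"fingers":0.015},{"ax":0,"ay":0,"az":0,"dx":0.004,"dy":0,"dz":0,"fingers":0.015},{"ax":0,"ay":0,"az":0,"dx":0.004,"dy":0,"dz":0,"fingers":0.015},{"ax":0,"ay":0,"az":0,"dx":0,"dy":0,"dz":0,"fingers":0.015}])

```text
time_s: 8.17
tool_pos: [0.5242, 0.2814, 0.2406]
tool_rot: [-2.281, -2.16, -0.0]
contact_force: [-0.7, 0.5, -1.0]
opening: 0.25
grip_force: 30.0
```

```bash
cat > loc.py <<'E'
from h import *
yc=np.array([.0523,.9986]);xc=np.array([.9986,-.0523])
def loc():
    o=monitor.get_obs();M=R.from_rotvec(o["tool_rot"]).as_matrix();d=np.array(o["tool_pos"])[:2]-[.5318,.4197];F=np.array(o["contact_force"])
    print("t",round(o["time_s"],2),"local x,y mm",1e3*d@xc,1e3*d@yc,"nose",1e3*d@yc+128,"axis z",1e3*(o["tool_pos"][2]-.1867),"F x,y,z",F[:2]@xc,F[:2]@yc,F[2],"yaw",np.degrees(np.arctan2(M[1,1],M[0,1])),"toolz",M[:,2],"T",np.array(o["wrist_torque"]),"open",o["opening"])
if __name__=="__main__": loc()
E
python3 loc.py
```

```text
t 8.17 local x,y mm -0.355207498214023 -138.5090372848622 nose -10.509037284862188 axis z 53.890071985324695 F x,y,z -0.7510629294097244 0.4734460689262101 -1.0362689010563866 yaw -3.0981813213608653 toolz [ 0.0001  0.0003 -1.    ] T [-0.1455  0.0723 -0.0074] open 0.25030333580589575
```

Request:
apply_moves(plan=[{"ax":0,"ay":0,"az":0,"dx":0.004,"dy":0,"dz":-0.001,"fingers":0.015},{"ax":0,"ay":0,"az":0,"dx":0.004,"dy":0,"dz":0,"fingers":0.015},{"ax":0,"ay":0,"az":0,"dx":0.004,"dy":0,"dz":0,"fingers":0.015},{"ax":0,"ay":0,"az":0,"dx":0.004,"dy":0,"dz":0,"fingers":0.015},{"ax":0,"ay":0,"az":0,"dx":0,"dy":0,"dz":0,"fingers":0.015}])

```text
time_s: 8.58
tool_pos: [0.5252, 0.2972, 0.2417]
tool_rot: [-2.281, -2.16, -0.001]
contact_force: [-0.5, 0.1, -1.6]
opening: 0.255
grip_force: 30.0
```

```bash
python3 loc.py
python3 - <<'E'
from h import *
t=eyes.snapshot("top");s=eyes.snapshot("scene")
f=lambda im,x,y:cv2.resize(im[y:y+75,x:x+66],(396,450),interpolation=cv2.INTER_CUBIC)
cv2.imwrite("pics/m6.png",np.hstack([f(t,95,150),f(s,170,100)]))
E
```

```text
t 8.58 local x,y mm -0.21338244044255905 -122.65246516616112 nose 5.347534833838878 axis z 55.04076848833775 F x,y,z -0.4845556065084086 0.06313284221482518 -1.5926682719992111 yaw -3.1177360406476233 toolz [ 0.0003  0.0004 -1.    ] T [-0.1348  0.0484 -0.0667] open 0.2550575696104045
```

View pics/m6.png

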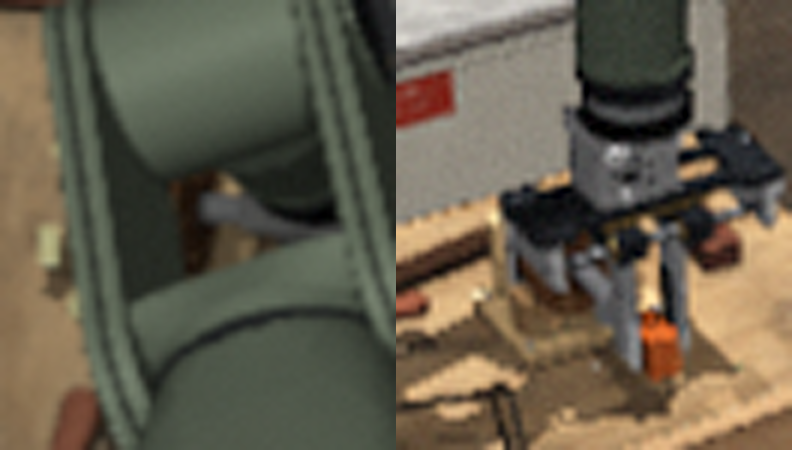

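The top view shows the steel shaft at (200-260,210) going into the dark hub. The force is nil, so it is threaded. Continuing.

Request:
apply_moves(plan=[{"ax":0,"ay":0,"az":0,"dx":0.006,"dy":0,"dz":0,"fingers":0.015},{"ax":0,"ay":0,"az":0,"dx":0.006,"dy":0,"dz":0,"fingers":0.015},{"ax":0,"ay":0,"az":0,"dx":0.006,"dy":0,"dz":0,"fingers":0.015},{"ax":0,"ay":0,"az":0,"dx":0.004,"dy":0,"dz":0,"fingers":0.015},{"ax":0,"ay":0,"az":0,"dx":0,"dy":0,"dz":0,"fingers":0.015}])

```text
time_s: 9.1
tool_pos: [0.5263, 0.3195, 0.2417]
tool_rot: [-2.281, -2.161, -0.001]
contact_force: [0.5, -0.5, -1.8]
opening: 0.251
grip_force: 30.0
```

```bash
python3 loc.py
```

```text
t 9.1 local x,y mm -0.20788975419309264 -100.32414824191751 nose 27.675851758082487 axis z 55.04211336056905 F x,y,z 0.5318477233086759 -0.5179013288254892 -1.8184430580469049 yaw -3.0932871611741346 toolz [ 0.0004  0.0005 -1.    ] T [-0.1028  0.0372 -0.0186] open 0.2507922055568672
```

Request:
apply_moves(plan=[{"ax":0,"ay":0,"az":0,"dx":0.004,"dy":0,"dz":0,"fingers":0.015},{"ax":0,"ay":0,"az":0,"dx":0.004,"dy":0,"dz":0,"fingers":0.015},{"ax":0,"ay":0,"az":0,"dx":0.003,"dy":0,"dz":0,"fingers":0.015},{"ax":0,"ay":0,"az":0,"dx":0.002,"dy":0,"dz":0,"fingers":0.015},{"ax":0,"ay":0,"az":0,"dx":0,"dy":0,"dz":0,"fingers":0.015}])

```text
time_s: 9.52
tool_pos: [0.5271, 0.3319, 0.2417]
tool_rot: [-2.281, -2.16, -0.0]
contact_force: [0.3, 0.3, -0.5]
opening: 0.252
grip_force: 30.0
```

```bash
python3 loc.py
```

```text
t 9.52 local x,y mm -0.14349778674293834 -87.94890361533831 nose 40.05109638466169 axis z 54.97599955293991 F x,y,z 0.29663678629142615 0.35659192495283915 -0.4764962961273358 yaw -3.12904887432902 toolz [ 0.0002  0.0002 -1.    ] T [-0.1312  0.0712 -0.0437] open 0.2518462695842816
```

Request:
apply_moves(plan=[{"ax":0,"ay":0,"az":0,"dx":0.002,"dy":0,"dz":0,"fingers":0.015},{"ax":0,"ay":0,"az":0,"dx":0.002,"dy":0,"dz":0,"fingers":0.015},{"ax":0,"ay":0,"az":0,"dx":0.002,"dy":0,"dz":0,"fingers":0.015},{"ax":0,"ay":0,"az":0,"dx":0.001,"dy":0,"dz":0,"fingers":0.015},{"ax":0,"ay":0,"az":0,"dx":0,"dy":0,"dz":0,"fingers":0.015}])

```text
time_s: 9.93
tool_pos: [0.5275, 0.3386, 0.2417]
tool_rot: [-2.282, -2.16, -0.0]
contact_force: [-0.5, -0.3, -1.4]
opening: 0.256
grip_force: 30.0
```

```bash
python3 loc.py
```

```text
t 9.93 local x,y mm -0.08699091099129852 -81.17231897605478 nose 46.82768102394522 axis z 54.98557549511085 F x,y,z -0.5049706389984135 -0.3452986528353842 -1.3805268032208027 yaw -3.1461081987748716 toolz [ 0.0001  0.0001 -1.    ] T [-0.1064  0.0621  0.0196] open 0.2559338060377979
```

Request:
apply_moves(plan=[{"ax":0,"ay":0,"az":0,"dx":0.001,"dy":0,"dz":0,"fingers":0.015},{"ax":0,"ay":0,"az":0,"dx":0.001,"dy":0,"dz":0,"fingers":0.015},{"ax":0,"ay":0,"az":0,"dx":0.001,"dy":0,"dz":0,"fingers":0.015},{"ax":0,"ay":0,"az":0,"dx":0,"dy":0,"dz":0,"fingers":0.015}])

```text
time_s: 10.27
tool_pos: [0.5276, 0.3416, 0.2417]
tool_rot: [-2.282, -2.16, -0.0]
contact_force: [1.1, -0.2, -0.9]
opening: 0.252
grip_force: 30.0
```

Request:
apply_moves(plan=[{"ax":0,"ay":0,"az":0,"dx":0.001,"dy":0,"dz":0,"fingers":0.015},{"ax":0,"ay":0,"az":0,"dx":0.001,"dy":0,"dz":0,"fingers":0.015},{"ax":0,"ay":0,"az":0,"dx":0.001,"dy":0,"dz":0,"fingers":0.015},{"ax":0,"ay":0,"az":0,"dx":0,"dy":0,"dz":0,"fingers":0.015}])

```text
time_s: 10.6
tool_pos: [0.5278, 0.3441, 0.2417]
tool_rot: [2.281, 2.159, -0.002]
contact_force: [-0.4, -3.1, 1.3]
opening: 0.254
grip_force: 30.0
```

Request:
apply_moves(plan=[{"ax":0,"ay":0,"az":0,"dx":0,"dy":0,"dz":0,"fingers":0.015},{"ax":0,"ay":0,"az":0,"dx":0,"dy":0,"dz":0,"fingers":0.015}])

```text
time_s: 10.77
tool_pos: [0.5278, 0.344, 0.2417]
tool_rot: [2.281, 2.159, -0.001]
contact_force: [-0.6, -3.5, -0.2]
opening: 0.257
grip_force: 30.0
```

```bash
python3 loc.py
```

```text
t 10.77 local x,y mm -0.055370731978190424 -75.77185153237471 nose 52.22814846762529 axis z 55.00210344755255 F x,y,z -0.36988371553841076 -3.5078883912169703 -0.1872431395713341 yaw -3.152905663919731 toolz [-0.0003 -0.001  -1.    ] T [-0.6455  0.1836  0.0067] open 0.2568738276904732
```

Request:
apply_moves(plan=[{"ax":0,"ay":0,"az":0,"dx":0.001,"dy":0,"dz":0,"fingers":0.015},{"ax":0,"ay":0,"az":0,"dx":0,"dy":0,"dz":0,"fingers":0.015}])

```text
time_s: 10.93
tool_pos: [0.5278, 0.3455, 0.2416]
tool_rot: [-2.282, -2.159, -0.0]
contact_force: [-0.7, -1.9, -0.5]
opening: 0.253
grip_force: 30.0
```

```bash
python3 loc.py
```

```text
t 10.93 local x,y mm -0.10943649360146335 -74.30238281551989 nose 53.69761718448011 axis z 54.9329317204737 F x,y,z -0.5946144965090784 -1.8847636887359651 -0.4817107763998928 yaw -3.157259152134917 toolz [-0.      0.0003 -1.    ] T [-0.513   0.1241  0.0074] open 0.25269283838548934
```

Request:
apply_moves(plan=[{"ax":0,"ay":0,"az":0,"dx":0.001,"dy":0,"dz":0,"fingers":0.015},{"ax":0,"ay":0,"az":0,"dx":0.001,"dy":0,"dz":0,"fingers":0.015},{"ax":0,"ay":0,"az":0,"dx":0,"dy":0,"dz":0,"fingers":0.015}])

```text
time_s: 11.18
tool_pos: [0.5279, 0.3476, 0.2416]
tool_rot: [2.281, 2.16, 0.0]
contact_force: [0.4, -2.1, -0.8]
opening: 0.254
grip_force: 30.0
```

Request:
apply_moves(plan=[{"ax":0,"ay":0,"az":0,"dx":0.001,"dy":0,"dz":0,"fingers":0.015},{"ax":0,"ay":0,"az":0,"dx":0.001,"dy":0,"dz":0,"fingers":0.015},{"ax":0,"ay":0,"az":0,"dx":0,"dy":0,"dz":0,"fingers":0.015}])

```text
time_s: 11.43
tool_pos: [0.5282, 0.3488, 0.2416]
tool_rot: [2.28, 2.159, -0.003]
contact_force: [-0.3, -6.1, 0.8]
opening: 0.253
grip_force: 30.0
```

Request:
apply_moves(plan=[{"ax":0,"ay":0,"az":0,"dx":0.001,"dy":0,"dz":0,"fingers":0.015},{"ax":0,"ay":0,"az":0,"dx":0,"dy":0,"dz":0,"fingers":0.015}])

```text
time_s: 11.6
tool_pos: [0.5282, 0.3493, 0.2416]
tool_rot: [2.28, 2.158, -0.005]
contact_force: [-0.4, -8.1, 1.7]
opening: 0.251
grip_force: 30.0
```

```bash
python3 loc.py
```

```text
t 11.6 local x,y mm 0.1113473757436001 -70.46511436089574 nose 57.53488563910426 axis z 54.915713012016646 F x,y,z 0.06164243982081069 -8.0869102632666 1.6790609841424373 yaw -3.132721376899903 toolz [-0.0007 -0.0035 -1.    ] T [-1.3752  0.1671  0.0827] open 0.25072171678349126
```

Request:
apply_moves(plan=[{"ax":0,"ay":0,"az":0,"dx":0.0008,"dy":0,"dz":0,"fingers":0.015},{"ax":0,"ay":0,"az":0,"dx":0,"dy":0,"dz":0,"fingers":0.015},{"ax":0,"ay":0,"az":0,"dx":0,"dy":0,"dz":0,"fingers":0.015},{"ax":0,"ay":0,"az":0,"dx":0,"dy":0,"dz":0,"fingers":0.015}])

```text
time_s: 11.93
tool_pos: [0.5283, 0.3497, 0.2416]
tool_rot: [2.28, 2.158, -0.006]
contact_force: [-0.8, -9.0, 3.1]
opening: 0.252
grip_force: 30.0
```

Request:
apply_moves(plan=[{"ax":0,"ay":0,"az":0,"dx":0.0005,"dy":0,"dz":0,"fingers":0.015},{"ax":0,"ay":0,"az":0,"dx":0,"dy":0,"dz":0,"fingers":0.015},{"ax":0,"ay":0,"az":0,"dx":0,"dy":0,"dz":0,"fingers":0.015},{"ax":0,"ay":0,"az":0,"dx":0,"dy":0,"dz":0,"fingers":0.015}])

```text
time_s: 12.27
tool_pos: [0.5283, 0.3499, 0.2417]
tool_rot: [2.279, 2.158, -0.007]
contact_force: [-0.2, -10.2, 3.1]
opening: 0.255
grip_force: 30.0
```

Request:
apply_moves(plan=[{"ax":0,"ay":0,"az":0,"dx":0,"dy":0,"dz":0,"fingers":0.015},{"ax":0,"ay":0,"az":0,"dx":0,"dy":0,"dz":0,"fingers":0.015},{"ax":0,"ay":0,"az":0,"dx":0,"dy":0,"dz":0,"fingers":0.015},{"ax":0,"ay":0,"az":0,"dx":0,"dy":0,"dz":0,"fingers":0.015},{"ax":0,"ay":0,"az":0,"dx":0,"dy":0,"dz":0,"fingers":0.015}])

```text
time_s: 12.68
tool_pos: [0.5283, 0.3499, 0.2417]
tool_rot: [2.279, 2.158, -0.007]
contact_force: [-0.3, -10.8, 3.5]
opening: 0.256
grip_force: 30.0
```

```bash
python3 loc.py
```

```text
t 12.68 local x,y mm 0.20202249401428984 -69.85133316864173 nose 58.14866683135827 axis z 54.98117586239545 F x,y,z 0.24642976116176019 -10.82826179354558 3.467110232831042 yaw -3.1384290678932003 toolz [-0.0011 -0.005  -1.    ] T [-1.7364  0.1796  0.0915] open 0.2555847084822776
```

Request:
apply_moves(plan=[{"ax":0,"ay":0,"az":0,"dx":0,"dy":0,"dz":0,"fingers":0.015},{"ax":0,"ay":0,"az":0,"dx":-0.0015,"dy":0,"dz":0,"fingers":0.015},{"ax":0,"ay":0,"az":0,"dx":-0.001,"dy":0,"dz":0,"fingers":0.015},{"ax":0,"ay":0,"az":0,"dx":0,"dy":0,"dz":0,"fingers":0.015}])

```text
time_s: 13.02
tool_pos: [0.5281, 0.3489, 0.2415]
tool_rot: [2.282, 2.159, -0.001]
contact_force: [-0.2, -4.8, -0.5]
opening: 0.255
grip_force: 30.0
```

```bash
python3 loc.py
```

```text
t 13.02 local x,y mm -0.008604753524066311 -70.93672945257478 nose 57.06327054742522 axis z 54.77281372484577 F x,y,z 0.08052063641196397 -4.7879830079937005 -0.4617810097947833 yaw -3.1655838224235486 toolz [-0.0001 -0.0006 -1.    ] T [-0.9082  0.0509  0.0604] open 0.2547829391317218
```

Backing off a little more, then lifting slowly.

Request:
apply_moves(plan=[{"ax":0,"ay":0,"az":0,"dx":-0.001,"dy":0,"dz":0,"fingers":0.015},{"ax":0,"ay":0,"az":0,"dx":-0.0004,"dy":0,"dz":0,"fingers":0.015},{"ax":0,"ay":0,"az":0,"dx":0,"dy":0,"dz":-0.002,"fingers":0.015},{"ax":0,"ay":0,"az":0,"dx":0,"dy":0,"dz":-0.003,"fingers":0.015},{"ax":0,"ay":0,"az":0,"dx":0,"dy":0,"dz":-0.003,"fingers":0.015}])

```text
time_s: 13.43
tool_pos: [0.5276, 0.348, 0.2493]
tool_rot: [-2.281, -2.16, 0.002]
contact_force: [0.1, -0.4, -3.1]
opening: 0.251
grip_force: 30.0
```

```bash
python3 loc.py
```

```text
t 13.43 local x,y mm -0.46962432314922475 -71.85788738402395 nose 56.142112615976046 axis z 62.628403692706115 F x,y,z 0.15337991516802016 -0.3586977242756561 -3.079090864189982 yaw -3.1318668467458783 toolz [-0.0011 -0.0004 -1.    ] T [-0.4834  0.1469  0.0237] open 0.25112259985101715
```

The force is -3.1 N in z, so the wheel's weight is on the spindle. Lifting on with the nose slightly up.

Request:
apply_moves(plan=[{"ax":0,"ay":0.018,"az":0,"dx":-0.0033,"dy":0,"dz":-0.006,"fingers":0.015},{"ax":0,"ay":0.018,"az":0,"dx":-0.0033,"dy":0,"dz":-0.008,"fingers":0.015},{"ax":0,"ay":0.018,"az":0,"dx":-0.0033,"dy":0,"dz":-0.01,"fingers":0.015},{"ax":0,"ay":0.018,"az":0,"dx":-0.0033,"dy":0,"dz":-0.01,"fingers":0.015},{"ax":0,"ay":0,"az":0,"dx":0,"dy":0,"dz":0,"fingers":0.015}])

```text
time_s: 13.85
tool_pos: [0.5284, 0.3333, 0.287]
tool_rot: [-2.247, -2.123, -0.092]
contact_force: [0.4, 0.4, -1.8]
opening: 0.254
grip_force: 30.0
```

```bash
python3 loc.py
python3 - <<'E'
from h import *
t=eyes.snapshot("top");s=eyes.snapshot("scene")
f=lambda im,x,y:cv2.resize(im[y:y+75,x:x+66],(396,450),interpolation=cv2.INTER_CUBIC)
cv2.imwrite("pics/m7.png",np.hstack([f(t,95,150),f(s,170,100)]))
E
```

```text
t 13.85 local x,y mm 1.1213185249465019 -86.47787146132406 nose 41.52212853867594 axis z 100.25723791846039 F x,y,z 0.4092934241575532 0.4526612809022214 -1.8197804247706153 yaw -3.2498123374808103 toolz [ 0.0096  0.0764 -0.997 ] T [-0.2518  0.0357 -0.0394] open 0.2536456519548131
```

View pics/m7.png

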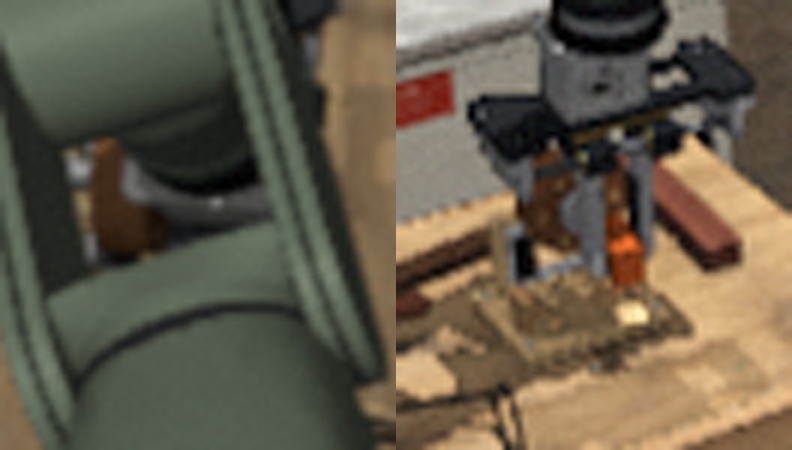

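The wheel is out of the cradle on the spindle, next to the collar at (545,205) in the scene crop, and the cradle is empty. Raising it clear of the frame wall and carrying it to the stand with a gentle speed ramp.

Request:
apply_moves(plan=[{"ax":0,"ay":0,"az":0,"dx":0,"dy":0,"dz":-0.015,"fingers":0.015},{"ax":0,"ay":0,"az":0,"dx":0,"dy":0,"dz":-0.025,"fingers":0.015},{"ax":0,"ay":0,"az":0,"dx":0,"dy":0,"dz":-0.02,"fingers":0.015},{"ax":0,"ay":0,"az":0,"dx":-0.003,"dy":-0.002,"dz":-0.01,"fingers":0.015},{"ax":0,"ay":0,"az":0,"dx":-0.01,"dy":-0.003,"dz":-0.001,"fingers":0.015}])

```text
time_s: 14.37
tool_pos: [0.5221, 0.317, 0.3566]
tool_rot: [-2.244, -2.127, -0.093]
contact_force: [1.1, -0.2, -2.1]
opening: 0.252
grip_force: 30.0
```

Request:
apply_moves(plan=[{"ax":0,"ay":0,"az":0,"dx":-0.02,"dy":-0.003,"dz":-0.0015,"fingers":0.015},{"ax":0,"ay":0,"az":0,"dx":-0.028,"dy":-0.003,"dz":-0.002,"fingers":0.015},{"ax":0,"ay":0,"az":0,"dx":-0.032,"dy":-0.003,"dz":-0.0025,"fingers":0.015},{"ax":0,"ay":0,"az":0,"dx":-0.032,"dy":-0.003,"dz":-0.0025,"fingers":0.015},{"ax":0,"ay":0,"az":0,"dx":-0.032,"dy":-0.003,"dz":-0.0025,"fingers":0.015}])

```text
time_s: 14.78
tool_pos: [0.4967, 0.1708, 0.3519]
tool_rot: [-2.243, -2.125, -0.077]
contact_force: [1.5, 0.2, -2.2]
opening: 0.251
grip_force: 30.0
```

Request:
apply_moves(plan=[{"ax":0,"ay":0,"az":0.01,"dx":-0.032,"dy":-0.003,"dz":-0.0025,"fingers":0.015},{"ax":0,"ay":0,"az":0.01,"dx":-0.032,"dy":-0.003,"dz":-0.0025,"fingers":0.015},{"ax":0,"ay":0,"az":0.01,"dx":-0.028,"dy":-0.003,"dz":-0.002,"fingers":0.015},{"ax":0,"ay":0,"az":0.01,"dx":-0.02,"dy":-0.003,"dz":-0.0015,"fingers":0.015},{"ax":0,"ay":0,"az":0,"dx":-0.01,"dy":-0.003,"dz":-0.001,"fingers":0.015}])

```text
time_s: 15.2
tool_pos: [0.4733, 0.0492, 0.353]
tool_rot: [-2.289, -2.075, -0.076]
contact_force: [-0.9, 0.3, -2.7]
opening: 0.255
grip_force: 30.0
```

Run:
```python
from h import *
need(.469,-.0313,.3447,-5.7)
```

```text
t 15.2 pos [0.4733 0.0492 0.353 ] F [-0.8659  0.2676 -2.6829] open 0.255 grip 30.0
 q [-0.1002  0.0434  1.8375  0.0745  1.2671 -0.0247] yaw_y -5.603387926844818 toolz [ 0.0016  0.0713 -0.9975] tilt turn
 shift tool [-0.081   0.0036  0.0025] ('az rad', np.float64(0.0016861987737353636))
```

Request:
apply_moves(plan=[{"ax":0,"ay":0,"az":0,"dx":-0.02,"dy":0.001,"dz":-0.001,"fingers":0.015},{"ax":0,"ay":0,"az":0,"dx":-0.028,"dy":0.001,"dz":-0.001,"fingers":0.015},{"ax":0,"ay":0,"az":0,"dx":-0.022,"dy":0.001,"dz":-0.001,"fingers":0.015},{"ax":0,"ay":0,"az":0,"dx":-0.01,"dy":0,"dz":0,"fingers":0.015},{"ax":0,"ay":0,"az":0,"dx":0,"dy":0,"dz":0,"fingers":0.015}])

```text
time_s: 15.62
tool_pos: [0.4696, -0.0296, 0.3509]
tool_rot: [-2.288, -2.075, -0.078]
contact_force: [0.3, 0.2, -2.4]
opening: 0.249
grip_force: 30.0
```

Request:
apply_moves(plan=[{"ax":0,"ay":-0.018,"az":0,"dx":0,"dy":0,"dz":0,"fingers":0.015},{"ax":0,"ay":-0.018,"az":0,"dx":0,"dy":0,"dz":0,"fingers":0.015},{"ax":0,"ay":-0.018,"az":0,"dx":0,"dy":0,"dz":0,"fingers":0.015},{"ax":0,"ay":-0.018,"az":0,"dx":0,"dy":0,"dz":0,"fingers":0.015},{"ax":0,"ay":0,"az":0,"dx":0,"dy":0,"dz":0,"fingers":0.015}])

```text
time_s: 16.03
tool_pos: [0.4701, -0.0274, 0.3517]
tool_rot: [-2.321, -2.115, 0.004]
contact_force: [0.1, -0.5, -2.1]
opening: 0.255
grip_force: 30.0
```

Run:
```python
from h import *
need(.469,-.0313,.2647,-5.7)
s=eyes.snapshot("scene");cv2.imwrite("pics/s8.png",s);t=eyes.snapshot("top")
f=lambda im,x,y:cv2.resize(im[y:y+90,x:x+66],(396,540),interpolation=cv2.INTER_CUBIC)
cv2.imwrite("pics/m8.png",np.hstack([f(t,210,160),f(s,205,130)]))
# predicted vs seen handle rear/ top in scene
o=monitor.get_obs();p=np.array(o["tool_pos"]);M=R.from_rotvec(o["tool_rot"]).as_matrix();og=p+M@[0,0,.1867]
print("handle px",proj("scene",og),"collar",proj("scene",og+M@[.055,0,0]),"nose",proj("scene",og+M@[.128,0,0]))
m=cv2.inRange(cv2.cvtColor(s,cv2.COLOR_BGR2HSV)[130:230,200:290],(3,150,120),(14,255,255));k,l,st,ce=cv2.connectedComponentsWithStats(m);print([(st[i],ce[i]+[200,130]) for i in range(1,k) if st[i,4]>8])
```

```text
t 16.03 pos [ 0.4701 -0.0274  0.3517] F [ 0.096  -0.4533 -2.1445] open 0.255 grip 30.0
 q [-0.2418  0.0371  1.846  -0.0015  1.2612 -0.1484] yaw_y -5.322666618178065 toolz [-0.0029 -0.0008 -1.    ] tilt turn
 shift tool [-0.0039 -0.0005  0.087 ] ('az rad', np.float64(0.006585709890477548))
handle px [245.4836 180.1765] collar [237.8753 171.551 ] nose [228.3943 160.8024]
[(array([43, 45,  8, 13, 74], dtype=int32), array([246.8378, 181.2838])), (array([42, 74, 11,  8, 33], dtype=int32), array([247.3939, 207.8182])), (array([31, 82,  5,  4, 15], dtype=int32), array([232.8, 213.2]))]
```

Run:
```python
from h import *
s=cv2.imread("pics/s8.png");o=monitor.get_obs();p=np.array(o["tool_pos"]);M=R.from_rotvec(o["tool_rot"]).as_matrix();og=p+M@[0,0,.1867]
h=cv2.cvtColor(s,cv2.COLOR_BGR2HSV)
m=((h[...,0]<13)&(h[...,1]>110)&(h[...,2]<160)).astype(np.uint8); m[:140]=0;m[215:]=0;m[:,:205]=0;m[:,275:]=0
k,l,st,ce=cv2.connectedComponentsWithStats(m);print([(st[i],ce[i]) for i in range(1,k) if st[i,4]>15])
for y in(.061,.075,.089):
  a=np.linspace(0,6.28,60);c=np.array([og+M@[y+e,.038*np.cos(t),.038*np.sin(t)] for e in(-.014,.014) for t in a]);q=proj("scene",c);print(y,q.min(0),q.max(0))
```

```text
[(array([218, 140,   9,   5,  34], dtype=int32), array([222.4706, 141.5588])), (array([224, 167,  13,  14,  49], dtype=int32), array([230.6122, 174.3061])), (array([243, 170,   7,   9,  26], dtype=int32), array([244.6923, 174.1923])), (array([243, 180,   8,   9,  53], dtype=int32), array([246.7358, 183.8113])), (array([222, 199,  23,  16, 121], dtype=int32), array([231.0661, 207.0413]))]
0.061 [225.3198 158.9904] [248.7407 182.1569]
0.075 [223.5333 156.9487] [246.8067 179.9813]
0.089 [221.7712 154.935 ] [244.8991 177.8351]
```

The wheel's lower edge matches the prediction for the seat at 75 mm, so it is still on the collar. Descending to just above the notches.

Request:
apply_moves(plan=[{"ax":0,"ay":0,"az":0.006,"dx":-0.003,"dy":0,"dz":0.01,"fingers":0.015},{"ax":0,"ay":0,"az":0,"dx":0,"dy":0,"dz":0.02,"fingers":0.015},{"ax":0,"ay":0,"az":0,"dx":0,"dy":0,"dz":0.02,"fingers":0.015},{"ax":0,"ay":0,"az":0,"dx":0,"dy":0,"dz":0.01,"fingers":0.015},{"ax":0,"ay":0,"az":0,"dx":0,"dy":0,"dz":0,"fingers":0.015}])

```text
time_s: 16.55
tool_pos: [0.4681, -0.0312, 0.2885]
tool_rot: [-2.325, -2.101, 0.009]
contact_force: [-0.7, 0.5, -2.8]
opening: 0.253
grip_force: 30.0
```

Request:
apply_moves(plan=[{"ax":0,"ay":0,"az":0,"dx":0,"dy":0,"dz":0.008,"fingers":0.015},{"ax":0,"ay":0,"az":0,"dx":0,"dy":0,"dz":0.007,"fingers":0.015},{"ax":0,"ay":0,"az":0,"dx":0,"dy":0,"dz":0,"fingers":0.015},{"ax":0,"ay":0,"az":0,"dx":0,"dy":0,"dz":0,"fingers":0.015}])

```text
time_s: 16.88
tool_pos: [0.4697, -0.0314, 0.2768]
tool_rot: [-2.329, -2.105, 0.003]
contact_force: [-0.3, -0.6, -3.2]
opening: 0.254
grip_force: 30.0
```

Run:
```python
from h import *
need(.469,-.0313,.2647,-5.7)
```

```text
t 16.88 pos [ 0.4697 -0.0314  0.2768] F [-0.3246 -0.6469 -3.2212] open 0.254 grip 30.0
 q [-0.2508  0.1396  1.9105 -0.0006  1.0944 -0.1496] yaw_y -5.784005064053822 toolz [-0.0029  0.0002 -1.    ] tilt turn
 shift tool [ 0.0001 -0.0007  0.0121] ('az rad', np.float64(-0.0014661649560880087))
```

Request:
apply_moves(plan=[{"ax":0,"ay":0,"az":0,"dx":0,"dy":-0.0005,"dz":0.003,"fingers":0.015},{"ax":0,"ay":0,"az":0,"dx":0,"dy":0,"dz":0.003,"fingers":0.015},{"ax":0,"ay":0,"az":0,"dx":0,"dy":0,"dz":0.002,"fingers":0.015},{"ax":0,"ay":0,"az":0,"dx":0,"dy":0,"dz":0,"fingers":0.015},{"ax":0,"ay":0,"az":0,"dx":0,"dy":0,"dz":0,"fingers":0.015}])

```text
time_s: 17.3
tool_pos: [0.469, -0.0313, 0.2686]
tool_rot: [-2.329, -2.105, 0.003]
contact_force: [-0.6, -0.1, -3.0]
opening: 0.253
grip_force: 30.0
```

Run:
```python
from h import *
need(.469,-.0313,.2647,-5.7)
```

```text
t 17.3 pos [ 0.469  -0.0313  0.2686] F [-0.645  -0.1163 -3.0014] open 0.253 grip 30.0
 q [-0.2509  0.1512  1.9174 -0.0005  1.076  -0.1497] yaw_y -5.780628309217112 toolz [-0.0031  0.0003 -1.    ] tilt turn
 shift tool [-0.     -0.      0.0039] ('az rad', np.float64(-0.0014072294661545614))
```

Request:
apply_moves(plan=[{"ax":0,"ay":0,"az":0,"dx":0,"dy":0,"dz":0.001,"fingers":0.015},{"ax":0,"ay":0,"az":0,"dx":0,"dy":0,"dz":0.001,"fingers":0.015},{"ax":0,"ay":0,"az":0,"dx":0,"dy":0,"dz":0.001,"fingers":0.015},{"ax":0,"ay":0,"az":0,"dx":0,"dy":0,"dz":0,"fingers":0.015}])

```text
time_s: 17.63
tool_pos: [0.4693, -0.0314, 0.2659]
tool_rot: [-2.33, -2.105, 0.002]
contact_force: [1.1, 0.5, -1.4]
opening: 0.254
grip_force: 30.0
```

Run:
```python
from h import *
need(.469,-.0313,.2647,-5.7); print(np.array(monitor.get_obs()["wrist_torque"]))
```

```text
t 17.63 pos [ 0.4693 -0.0314  0.2659] F [ 1.0562  0.48   -1.4307] open 0.254 grip 30.0
 q [-0.251   0.156   1.9188 -0.0002  1.0688 -0.1496] yaw_y -5.797912738253951 toolz [-0.002   0.0003 -1.    ] tilt turn
 shift tool [ 0.     -0.0003  0.0012] ('az rad', np.float64(-0.001708899662174637))
[-0.0726  0.026  -0.0183]
```

Request:
apply_moves(plan=[{"ax":0,"ay":0,"az":0,"dx":0,"dy":0.0005,"dz":0.0008,"fingers":0.015},{"ax":0,"ay":0,"az":0,"dx":0,"dy":0,"dz":0.0007,"fingers":0.015},{"ax":0,"ay":0,"az":0,"dx":0,"dy":0,"dz":0,"fingers":0.015},{"ax":0,"ay":0,"az":0,"dx":0,"dy":0,"dz":0,"fingers":0.015}])

```text
time_s: 17.97
tool_pos: [0.47, -0.0314, 0.2647]
tool_rot: [-2.33, -2.105, 0.002]
contact_force: [0.8, 0.1, 1.6]
opening: 0.254
grip_force: 30.0
```

Run:
```python
from h import *
need(.469,-.0313,.2647,-5.7); print(np.array(monitor.get_obs()["wrist_torque"]))
s=eyes.snapshot("scene");t=eyes.snapshot("top")
f=lambda im,x,y:cv2.resize(im[y:y+75,x:x+66],(396,450),interpolation=cv2.INTER_CUBIC)
cv2.imwrite("pics/m9.png",np.hstack([f(t,210,170),f(s,205,150)]))
```

```text
t 17.97 pos [ 0.47   -0.0314  0.2647] F [0.7842 0.0594 1.5826] open 0.254 grip 30.0
 q [-0.2508  0.1591  1.9182 -0.0002  1.0658 -0.1495] yaw_y -5.7991664433253005 toolz [-0.0015  0.0002 -1.    ] tilt turn
 shift tool [ 0.    -0.001 -0.   ] ('az rad', np.float64(-0.0017307809435186281))
[ 0.0487 -0.0861 -0.1004]
```

View pics/m9.png

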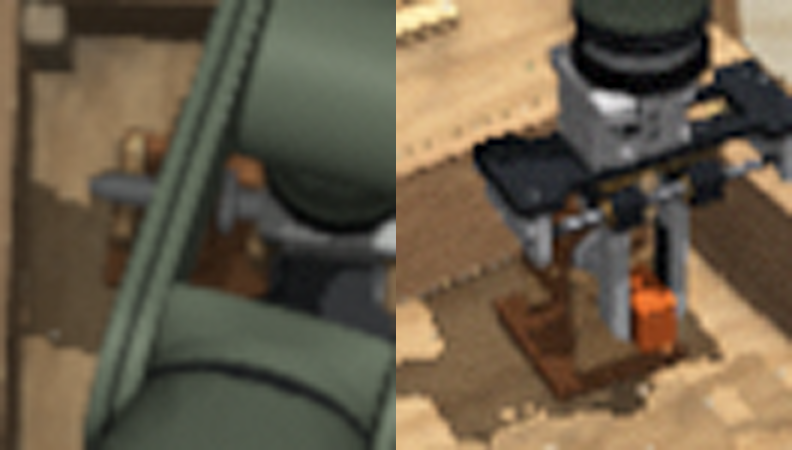

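The top crop shows the nose through the +y post's notch at (130,185), and the scene crop shows the handle outside the -y post at (655,315). The axis is at its nominal 78 mm height and the stand bears the load. Releasing.

Request:
apply_moves(plan=[{"ax":0,"ay":0,"az":0,"dx":0,"dy":0,"dz":0,"fingers":0.05},{"ax":0,"ay":0,"az":0,"dx":0,"dy":0,"dz":0,"fingers":0.06},{"ax":0,"ay":0,"az":0,"dx":0,"dy":0,"dz":0,"fingers":0.06},{"ax":0,"ay":0,"az":0,"dx":0,"dy":0,"dz":0,"fingers":0.06},{"ax":0,"ay":0,"az":0,"dx":0,"dy":0,"dz":0,"fingers":0.06}])

```text
time_s: 18.48
tool_pos: [0.4694, -0.0313, 0.2641]
tool_rot: [-2.329, -2.105, 0.004]
contact_force: [0.4, -0.2, -0.2]
opening: 0.575
grip_force: 0.0
```

Request:
apply_moves(plan=[{"ax":0,"ay":0,"az":0,"dx":0,"dy":0,"dz":0,"fingers":0.06},{"ax":0,"ay":0,"az":0,"dx":0,"dy":0,"dz":0,"fingers":0.06}])

```text
time_s: 18.65
tool_pos: [0.4695, -0.0314, 0.2642]
tool_rot: [-2.329, -2.105, 0.003]
contact_force: [-1.6, 0.3, 1.1]
opening: 0.636
grip_force: 0.0
```

Rising straight up, then backing away in -y (tool -x) so the cameras can see the stand.

Request:
apply_moves(plan=[{"ax":0,"ay":0,"az":0,"dx":0,"dy":0,"dz":-0.01,"fingers":0.06},{"ax":0,"ay":0,"az":0,"dx":0,"dy":0,"dz":-0.02,"fingers":0.06},{"ax":0,"ay":0,"az":0,"dx":0,"dy":0,"dz":-0.035,"fingers":0.06},{"ax":0,"ay":0,"az":0,"dx":0,"dy":0,"dz":-0.04,"fingers":0.06},{"ax":0,"ay":0,"az":0,"dx":0,"dy":0,"dz":-0.035,"fingers":0.06}])

```text
time_s: 19.07
tool_pos: [0.4697, -0.0313, 0.4069]
tool_rot: [-2.33, -2.106, 0.002]
contact_force: [1.1, -0.0, 0.0]
opening: 0.641
grip_force: 0.0
```

Request:
apply_moves(plan=[{"ax":0,"ay":0,"az":0,"dx":-0.03,"dy":0,"dz":0,"fingers":0.06},{"ax":0,"ay":0,"az":0,"dx":-0.04,"dy":0,"dz":0,"fingers":0.06},{"ax":0,"ay":0,"az":0,"dx":-0.04,"dy":0,"dz":0,"fingers":0.06},{"ax":0,"ay":0,"az":0,"dx":-0.04,"dy":0,"dz":0,"fingers":0.06},{"ax":0,"ay":0,"az":0,"dx":-0.04,"dy":0,"dz":0,"fingers":0.06}])

```text
time_s: 19.48
tool_pos: [0.4503, -0.2219, 0.4055]
tool_rot: [-2.33, -2.107, 0.002]
contact_force: [0.5, -0.6, 0.1]
opening: 0.64
grip_force: 0.0
```

Request:
apply_moves(plan=[{"ax":0,"ay":0,"az":0,"dx":-0.04,"dy":0,"dz":0,"fingers":0.06},{"ax":0,"ay":0,"az":0,"dx":-0.04,"dy":0,"dz":0,"fingers":0.06},{"ax":0,"ay":0,"az":0,"dx":-0.02,"dy":0,"dz":0,"fingers":0.06},{"ax":0,"ay":0,"az":0,"dx":0,"dy":0,"dz":0,"fingers":0.06},{"ax":0,"ay":0,"az":0,"dx":0,"dy":0,"dz":0,"fingers":0.06}])

```text
time_s: 19.9
tool_pos: [0.4404, -0.3208, 0.4046]
tool_rot: [-2.331, -2.102, 0.002]
contact_force: [0.5, 0.5, -0.1]
opening: 0.635
grip_force: 0.0
```

Run:
```python
from h import *
t=eyes.snapshot("top");cv2.imwrite("pics/t10.png",t)
ys=np.array([.0993,.995,0]);mid=np.array([.476,.0393,.078])
for nm,d in(("handle",-.071),("collar",-.016),("wheel",.004),("nose",.057)):
    print(nm,proj("top",mid+ys*d))
hsv=cv2.cvtColor(t,cv2.COLOR_BGR2HSV)
for nm,lo,hi in(("orange",(3,150,130),(18,255,255)),("steel",(0,0,110),(179,50,255)),("brown",(3,90,40),(12,230,140))):
    m=cv2.inRange(hsv,lo,hi);m[:185]=0;m[232:]=0;m[:,:213]=0;m[:,290:]=0
    k,l,st,ce=cv2.connectedComponentsWithStats(m);print(nm,[(st[i].tolist(),ce[i].round(1).tolist()) for i in range(1,k) if st[i,4]>8])
    for i in range(1,k):
        if st[i,4]>8: 
            q=plane("top",ce[i],.078 if nm!="orange" else .095)-mid; print("   along",q@ys,"across",q@[.995,-.0993,0])
t0=cv2.imread("pics/top0.png")
for nm,(x,y,w,h) in dict(glasses=(130,213,62,64),measure=(330,138,38,28),roll=(200,132,40,38)).items():
    print(nm,np.abs(t[y:y+h,x:x+w].astype(int)-t0[y:y+h,x:x+w]).mean())
print(monitor.get_obs()["tool_pos"])
```

```text
handle [264.9538 205.5136]
collar [247.3157 203.3356]
wheel [240.9065 202.5442]
nose [223.9341 200.4484]
orange [([260, 201, 12, 9, 85], [265.6, 205.0])]
   along -0.07253810890852914 across -0.0009631762980757694
steel [([225, 199, 10, 4, 36], [229.7, 200.4]), ([247, 199, 12, 8, 59], [251.9, 203.4])]
   along 0.039401011997073576 across 0.0022997065915196005
   along -0.029993900327339493 across 0.00152402011878447
brown [([243, 199, 4, 7, 10], [244.9, 201.7]), ([245, 213, 6, 4, 10], [247.8, 214.5])]
   along -0.007924578230203863 across 0.004157291079424239
   along -0.021898807906261898 across -0.03432807118858273
glasses 8.738407258064516
measure 8.2546992481203
roll 8.628508771929825
[ 0.4406 -0.3197  0.4045]
```

The handle is at -72.5 mm along the stand's axis (nominal -71) and the steel lies on the axis on both sides, so it hangs correctly. Handing in.

```bash
python3 -c "
from plant import robot; print(robot.hand_in())"
```

```text
the job is handed in; nothing more can be done
None
```

The job is handed in, with no verdict returned: the spindle was threaded and pressed home at about 10 N for over half a second, it now hangs in the two notches with the wheel between the posts and the handle outside, and the arm kept clear of the glasses, tape measure and tape roll.

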